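Uncover the filter housing

TASK

Open the filter housing on the bench with the fingertips: press its snap tab in until the cover springs forward, then push the released cover along the rails, off its seat, up to the end stop, so that it lies flat in the bay and the filter is exposed. Grasp nothing, do not lift the cover, leave the things lying round the housing where they are, and finish clear of everything.

Things in the scene. Friction and masses are not known exactly. Their poses are not given: they have to be found in the camera images.
- unit: grey filter housing fixed to the bench, 236 mm long (local x -96 to +140), 96 mm wide; brass nipples reach 20 mm beyond its +x end. Origin on the bench, under the centre of the cover's closed seat; x runs from the snap tab (-x end) to the end stop (+x end), the way the cover slides; z up. Steel lips 72 mm apart, 39.5 mm above the bench, hold the cover down over the seat; cheeks by the tab are 36 mm high.
- stop (a point): middle of the end stop's inner face at the far end of the open bay, at housing x = 134 mm, 34 mm above the bench; the stop's top is 38 mm above the bench. Axes as the housing's.
- tab_top (a point): centre of the top of the snap tab's black ribbed thumb pad, 31 mm (x) by 44 mm (y), 52 mm between the cheeks, at housing x = -76 mm; 42 mm above the bench when up, 35 mm when fully pressed. It is pressed straight down. Axes as the housing's.
- tab (a joint): how far the tab is pressed, m: 0 up, 0.007 fully down; 5 to 10 N presses it fully and it springs back when let go. The cover is freed at about 0.006. Hold the tab fully down about half a second while two spring pins push the cover some 16 mm forward; after that the tab no longer catches it. Before that the cover cannot be pushed.
- cover_mid (a point): centre of the loose aluminium cover plate, 76 mm (x) by 80 mm (y) by 5 mm thick, half-way through it; axes as the housing's. Closed: housing x = 0, plate top 35 mm above the bench; against the end stop: x = 96 mm, same height. A latch loop 40 mm wide reaches 20 mm behind the plate. About 0.15 kg; slides with 1 to 3 N.
- cover_rib (a point): middle of the rear (-x) face of the black push rib on the cover, 8 mm behind the plate's centre and 8 mm above the plate's top. The rib is 50 mm long across (y), 8 mm thick, 16 mm high; behind it the plate is flat for 30 mm. Push here towards +x.
- loose_collet: steel-grey spring collet lying on the bench left of the housing, 20 x 54 x 20 mm; bystander, origin under its centre
- screw_jar: plastic screw jar with lid standing left of the housing, 51 mm across, 64 mm high; bystander, origin under its centre
- short_bar: slim boring bar lying left of the housing's tab end, 10 x 80 x 11 mm; bystander, origin under its centre
- cover: the same cover, given at its underside; origin at the centre of the plate's underside (30 mm above the bench), axes as the housing's

How it is judged:
On the way, in this order (a step that is already met when the one before it is completed fails the run):
1. the snap tab is pressed in (value of joint tab above 0.005 m), for 0.05 s.
2. the released cover is off its seat (x of cover_mid in the frame of unit above 0.08 m), for 0.1 s.
At the end, for the whole second after the job is handed in: the cover lies flat (within 3 mm in height and 0.06 rad) and at rest between the rails of the bay, within 12 mm of the end stop (x of cover_mid in the frame of unit between 0.084 and 0.1 m and y of cover_mid in the frame of unit between -0.006 and 0.006 m and z of cover_mid in the frame of unit between 0.0295 and 0.0355 m and angle between cover_mid's own z axis and vertical below 0.06 rad and linear speed of cover below 0.02 m/s); the robot touches nothing.
It fails at once if the cover is lifted (more than 12 mm above its rails) or tipped (z of cover_mid in the frame of unit above 0.0445 m or angle between cover_mid's own z axis and vertical above 0.35 rad).
It fails at once if the loose collet is shifted by more than 15 mm (distance of loose_collet from where it was at the start of the episode above 0.015 m).
It fails at once if the screw jar is shifted by more than 15 mm (distance of screw_jar from where it was at the start of the episode above 0.015 m).
It fails at once if the short bar is shifted by more than 15 mm (distance of short_bar from where it was at the start of the episode above 0.015 m).
It also fails if it takes over 35 s, if anything falls off the work surface, if the arm or the gripper's body presses on something with over 40 N, if the wrist force passes 120 N, or if a joint passes its speed limit or range.

ROBOT

A 6-joint arm with a two-finger parallel gripper is mounted at the origin on a cart in front of the work surface, level with it; the furniture and walls round the work are solid. World frame = base frame: x ahead of the robot, y to its left, z up, the work surface at z = 0. Lengths are in m, angles in rad, forces in N, time in s.
With the tool pointing down it reaches from about 0.375 to 0.9 m from the base axis. Payload 3.1 kg.
Tool frame: the origin (TCP) lies midway between the tips of the shut fingers; the grasp point (between the pads) lies 19 mm behind it; x points along the fingers, z is the direction in which the jaws open and shut, and the axes are right-handed (so a half turn about x gives the same grasp; the last joint's range is limited). The gripper opens to 87 mm and grips with 3 to 60 N. Pads are 19 mm wide; open, the fingers measure 117 mm over their backs; the gripper's body (75 mm by 190 mm) begins 51 mm behind the grasp point.
Start: joints at [-1.407, 0.527, 1.433, -0, 1.181, -0.178], TCP at [0.21, -0.589, 0.223] pointing down, gripper open.
Joint ranges: [-3.08, 3.08], [-0.75, 2.2], [0.22, 2.44], [-1.43, 4.57], [0, 2.65], [-2.85, 2.85]. Speed limits (rad/s): [2.79, 2.79, 3.14, 3.14, 3.14, 3.14].

INTERFACE

Orientations are given as a unit quaternion [x, y, z, w].
In Python, from rig import readout, imaging, robot gives the robot as it stands. The module is installed in compiled form; this text tells all that it offers.
- The arm moves only by the tool play_rows, never from a script. Its argument "rows" is text: rows parted by semicolons, each of 7 numbers parted by spaces: the turn, a rotation vector about the tool's x, y, z in rad, then the shift along the tool's x, y, z in mm, then the closure, from 0 (fully open) to 1 (shut). In form: ax ay az tx ty tz gripper; .... A call has 1 to 8 rows; each row shifts and turns the commanded pose from where the row before left it, along the tool's axes as they then stand; what a row does not reach is not made up. A row lasts 1/12 s, in which the tool goes at most 41.7 mm and 7.16 degrees, less where a joint would pass 70% of its speed; a pose out of reach is approached as far as the arm can. A call with a gripper value outside its range is refused whole. The fingers move at their own pace and stop on an object; "squeeze" is the grip in N (left out, the last holds). Time passes only in rows, so rows that do not move let the fingers close. It gives the time, the measured TCP pose, the force and the opening at its end, in the units of the state.
- readout.get_obs(): the state, without advancing time (a new reading comes with each control period).
- imaging.camera(name): name is "side" or "top"; returns the picture (480x640x3 uint8, blue, green, red); there is no depth.
- imaging.camera_info(name): a dict with "K" (3x3 intrinsics, pixels), "world_to_cam" (4x4, takes a point from world to camera coordinates). Camera axes: x right, y down, z forward; pixel columns grow to the right and rows downward; lengths in m; the calibration is good to about 2 mm. A picture is of the moment at which its call begins. camera_info takes no time and is no camera call.
- robot.hand_in(): hands the job in, once; it reports no verdict.
The state is a dict: "time": time; "q": joint angles; "joint_velocities": joint speeds; "joint_torque": joint torques, N m; "position": TCP position; "tool_rot": TCP orientation; "ft_force": force on the tool from outside, world axes, zero at the start; "moment": the same for the moment, N m; "grip_width": finger opening in m.
Only numpy, scipy, OpenCV 4.12 (cv2) and the standard library are available. Lean on these libraries where they do the work, as an engineer would, in place of code of your own. Each camera call takes 0.05 s, during which the arm holds its last target. There are 200 camera calls.

## Working session

There is one attempt and no reset: what is moved stays moved. The work goes in short steps, Python scripts to look and compute and a tool call to move; the robot and the scene stay as the last step left them, time stands still between calls to the robot, and variables do not carry over. Pictures are saved under pics/ and viewed, about 8 in all and at most 12, crops included, and the job is handed in when it is done.

Besides the shell and the picture viewer there is one more tool, called after ">>>" in YAML: its name, and indented under it one key for each argument. play_rows: Moves the arm, as the interface text tells. Its arguments: {"type":"object","properties":{"rows":{"type":"string"},"squeeze":{"type":"number"}},"required":["rows"]}

```bash
mkdir -p pics; python3 - <<'E'
from rig import readout, imaging
import cv2,numpy as np
for n in("top","side"):
    cv2.imwrite(f"pics/{n}0.png",imaging.camera(n)); i=imaging.camera_info(n); print(n,np.round(i["K"],1).tolist(),np.round(i["world_to_cam"],4).tolist())
o=readout.get_obs();print({k:np.round(v,3).tolist() for k,v in o.items()})
E
```

```text
top [[612.2, 0.0, 319.7], [0.0, 612.2, 231.4], [0.0, 0.0, 1.0]] [[0.0142, -0.9998, 0.0164, 0.3813], [-0.9888, -0.0164, -0.1481, 0.5306], [0.1483, -0.0141, -0.9888, 0.8429], [0.0, 0.0, 0.0, 1.0]]
side [[533.6, 0.0, 323.5], [0.0, 533.6, 237.7], [0.0, 0.0, 1.0]] [[-0.9221, -0.387, -0.003, 0.6426], [-0.1538, 0.3735, -0.9148, -0.0281], [0.3551, -0.843, -0.4039, 1.0366], [0.0, 0.0, 0.0, 1.0]]
{'time': 0.1, 'q': [-1.406, 0.528, 1.434, -0.0, 1.181, -0.178], 'joint_velocities': [0.0, -0.001, -0.003, -0.002, -0.001, 0.0], 'joint_torque': [-0.001, -44.099, -17.715, 0.063, 0.053, -0.0], 'position': [0.21, -0.588, 0.222], 'tool_rot': [0.408, 0.578, -0.407, 0.577], 'ft_force': [-0.584, -0.189, 0.219], 'moment': [0.007, -0.013, 0.019], 'grip_width': 0.087}
```

View pics/top0.png

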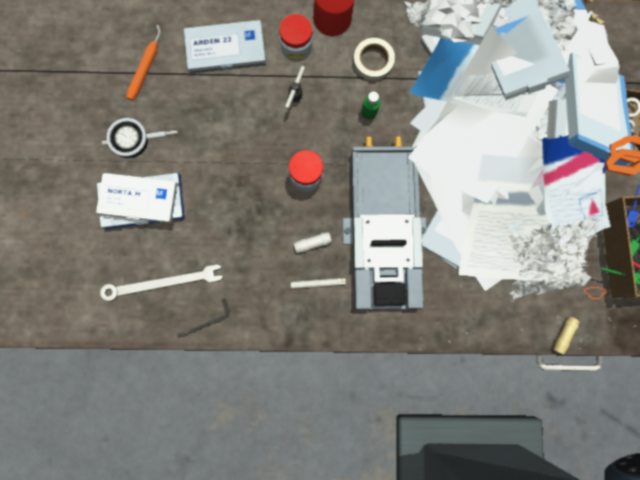

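View pics/side0.png

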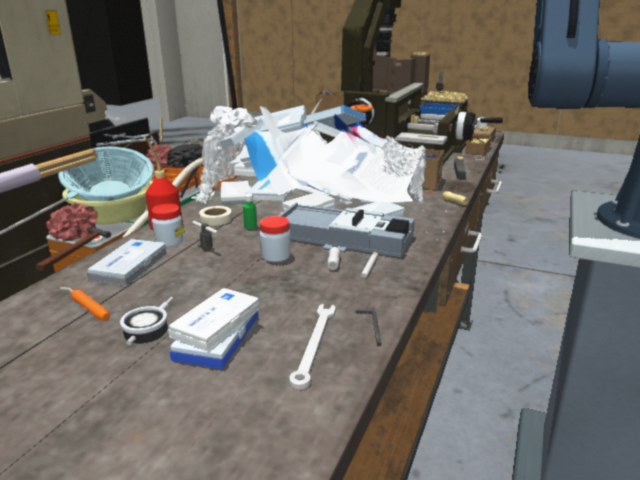

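The top view shows the housing with its tab pad near (390,293), the rib near (388,242) and the nipples at the top (+x points up the image). I'll zoom in for corner pixels.

```bash
python3 - <<'E'
import cv2,numpy as np
t=cv2.imread("pics/top0.png")[130:320,335:435]; cv2.imwrite("pics/c1.png",cv2.resize(t,None,fx=3.15,fy=3.15,interpolation=cv2.INTER_CUBIC)) 
b=cv2.resize(t,(400,760),interpolation=cv2.INTER_CUBIC)
s=cv2.resize(cv2.imread("pics/side0.png")[195:275,260:425],None,fx=2.8,fy=2.8,interpolation=cv2.INTER_CUBIC)
t=cv2.resize(t,None,fx=3.1,fy=3.1,interpolation=cv2.INTER_CUBIC)
c=np.zeros((600,790,3),np.uint8);c[:t.shape[0],:t.shape[1]]=t;c[:s.shape[0],320:320+s.shape[1]]=s
cv2.imwrite("pics/c1.png",c)
E
```

```text
(no output)
```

View pics/c1.png

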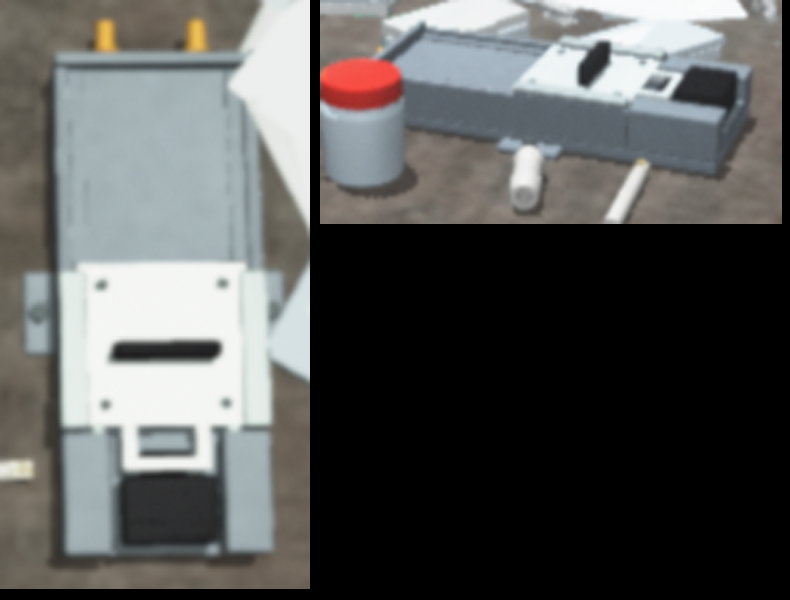

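```bash
cat > h.py <<'E'
import numpy as np
from rig import imaging, readout
from scipy.optimize import least_squares
from scipy.spatial.transform import Rotation as R
def proj(n,P):
    i=imaging.camera_info(n);p=np.c_[P,np.ones(len(P))]@np.array(i["world_to_cam"]).T
    q=p[:,:3]@np.array(i["K"]).T;return q[:,:2]/q[:,2:]
def wld(s,L):
    c,d=np.cos(s[2]),np.sin(s[2]);L=np.atleast_2d(L)
    return np.c_[s[0]+c*L[:,0]-d*L[:,1],s[1]+d*L[:,0]+c*L[:,1],L[:,2]]
E
python3 - <<'E'
from h import *
px=np.array([(122,477),(217,475),(219,543),(122,545),(161,263),(62,553),(272,551),(115,350),(221,348)])/3.1+[335,130]
L=np.array([(-60.5,22,42),(-60.5,-22,42),(-91.5,-22,42),(-91.5,22,42),(38,0,35),(-96,48,36),(-96,-48,36),(-4,25,51),(-4,-25,51)])/1e3
f=lambda s:(proj("top",wld(s,L))-px).ravel()
r=least_squares(f,[.4,-.1,0],loss="soft_l1");s=r.x;print(s);print(np.round(f(s).reshape(-1,2),1).tolist())
for n,l in(("stop",(.134,0,.034)),("tab",(-.076,0,.042)),("rib",(-.008,0,.043))):print(n,wld(s,l).round(4))
print("side px",proj("side",wld(s,L)).round(0).tolist())
o=readout.get_obs();print(R.from_quat(o["tool_rot"]).as_matrix().round(3))
E
```

```text
[0.51221291 0.29154889 0.02288958]
[[-0.6, -0.6], [-0.1, -0.2], [-0.1, -0.1], [-0.1, -0.5], [0.0, 0.4], [0.5, 0.4], [0.6, 0.5], [-0.7, -0.2], [0.5, 0.2]]
stop [[0.6462 0.2946 0.034 ]]
tab [[0.4362 0.2898 0.042 ]]
rib [[0.5042 0.2914 0.043 ]]
side px [[385.0, 226.0], [392.0, 218.0], [409.0, 220.0], [403.0, 229.0], [336.0, 218.0], [401.0, 238.0], [414.0, 218.0], [353.0, 218.0], [362.0, 208.0]]
[[-0.     0.942  0.336]
 [ 0.002  0.336 -0.942]
 [-1.     0.    -0.002]]
```

Fit residuals are below 1 px (about 1 mm). The housing is at (0.512, 0.292), yaw 0.023, and the reach is fine. I'll shut the gripper, align it with the housing and travel at safe height.

>>> play_rows:
  rows: "0.107 0 0 -15 0 0 1;0.107 0 0 -15 0 0 1;0.107 0 0 -15 0 0 1;0 0 0 0 17 -34 1;0 0 0 0 17 -34 1;0 0 0 0 17 -34 1;0 0 0 0 17 -34 1;0 0 0 0 17 -34 1"

```text
time: 0.77
position: [0.2916, -0.4148, 0.2671]
tool_rot: [0.495, 0.506, -0.494, 0.505]
ft_force: [0.2, 0.7, -0.2]
grip_width: 0.0415
```

>>> play_rows:
  rows: "0 0 0 0 17 -34 1;0 0 0 0 17 -34 1;0 0 0 0 17 -34 1;0 0 0 0 17 -34 1;0 0 0 0 17 -34 1;0 0 0 0 17 -34 1;0 0 0 0 17 -34 1;0 0 0 0 17 -34 1"

```text
time: 1.43
position: [0.4216, -0.14, 0.2674]
tool_rot: [0.495, 0.505, -0.495, 0.505]
ft_force: [-0.1, -0.2, -0.3]
grip_width: 0.0008
```

>>> play_rows:
  rows: "0 0 0 0 0 -36 1;0 0 0 0 0 -36 1;0 0 0 0 0 -36 1;0 0 0 0 0 -36 1;0 0 0 0 0 -36 1;0 0 0 0 0 -36 1;0 0 0 0 0 -36 1;0 0 0 0 0 -36 1"

```text
time: 2.1
position: [0.4144, 0.1478, 0.2674]
tool_rot: [0.494, 0.506, -0.495, 0.505]
ft_force: [1.0, -0.4, 0.5]
grip_width: 0.0004
```

>>> play_rows:
  rows: "0 0 0 0 6 -35 1;0 0 0 0 6 -35 1;0 0 0 0 6 -36 1;0 0 0 0 7 -36 1;0 0 0 35 0 0 1;0 0 0 35 0 0 1;0 0 0 35 0 0 1;0 0 0 35 0 0 1"

```text
time: 2.77
position: [0.4366, 0.289, 0.1261]
tool_rot: [0.494, 0.506, -0.494, 0.506]
ft_force: [0.7, -0.2, -0.5]
grip_width: 0.0007
```

>>> play_rows:
  rows: "0 0 0 35 0 0 1;0 0 0 25 0 0 1;0 0 0 0 0 0 1"

```text
time: 3.02
position: [0.4332, 0.287, 0.0627]
tool_rot: [0.491, 0.507, -0.498, 0.504]
ft_force: [-0.8, -0.6, 0.5]
grip_width: 0.0005
```

```bash
python3 - <<'E'
from h import *
import cv2
a=imaging.camera("top")[180:330,310:460];b=imaging.camera("side")[150:260,320:445]
cv2.imwrite("pics/p1.png",np.hstack([cv2.resize(a,(390,390),interpolation=2),cv2.resize(b,(400,390),interpolation=2)]))
print(readout.get_obs()["position"],R.from_quat(readout.get_obs()["tool_rot"]).as_matrix().round(3).tolist())
E
```

```text
[0.43649297 0.28834554 0.06695464] [[-0.002, 1.0, 0.022], [-0.001, 0.022, -1.0], [-1.0, -0.002, 0.001]]
```

View pics/p1.png

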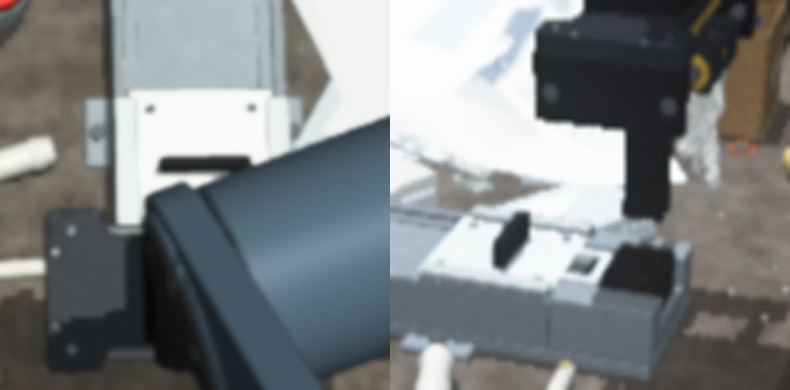

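The picture shows the shut fingertips right above the black pad, at about (399,211) in the full side image. Now I press down.

>>> play_rows:
  rows: "0 0 0 18 0 -1 1;0 0 0 4 0 0 1;0 0 0 3 0 0 1;0 0 0 3 0 0 1;0 0 0 2 0 0 1;0 0 0 0 0 0 1;0 0 0 0 0 0 1"

```text
time: 3.7
position: [0.4378, 0.2899, 0.0385]
tool_rot: [0.495, 0.505, -0.494, 0.506]
ft_force: [-0.2, 0.2, 4.8]
grip_width: 0.0004
```

>>> play_rows:
  rows: "0 0 0 2 0 0 1;0 0 0 2 0 0 1;0 0 0 1 0 0 1;0 0 0 0 0 0 1;0 0 0 0 0 0 1"

```text
time: 4.12
position: [0.4377, 0.2899, 0.0348]
tool_rot: [0.495, 0.505, -0.494, 0.506]
ft_force: [-1.8, -0.4, 19.8]
grip_width: 0.0007
```

The tab is at full depth: z is 0.035 and the force has risen to 20 N. I hold it there, then lift.

>>> play_rows:
  rows: "0 0 0 0 0 0 1;0 0 0 0 0 0 1;0 0 0 0 0 0 1;0 0 0 0 0 0 1;0 0 0 0 0 0 1;0 0 0 0 0 0 1;0 0 0 0 0 0 1;0 0 0 0 0 0 1"

```text
time: 4.78
position: [0.4377, 0.2899, 0.0348]
tool_rot: [0.495, 0.505, -0.494, 0.506]
ft_force: [-3.3, -0.3, 20.6]
grip_width: 0.0006
```

>>> play_rows:
  rows: "0 0 0 -10 0 0 1;0 0 0 -15 0 0 1;0 0 0 -15 0 0 1;0 0 0 0 0 0 1;0 0 0 0 0 0 1;0 0 0 0 0 0 1"

```text
time: 5.28
position: [0.4364, 0.2893, 0.0718]
tool_rot: [0.494, 0.506, -0.495, 0.505]
ft_force: [0.2, -0.4, 0.5]
grip_width: 0.0
```

```bash
python3 - <<'E'
from h import *
import cv2
a=imaging.camera("top")[130:280,330:480];b=imaging.camera("side")[150:260,320:445]
cv2.imwrite("pics/p2.png",np.hstack([cv2.resize(a,(390,390),interpolation=2),cv2.resize(b,(400,390),interpolation=2)]))
print(readout.get_obs()["position"])
s=[.5122,.2915,.0229]
for d in(0,.016):print(proj("top",wld(s,[[.038+d,0,.035],[-.004+d,25e-3,.051]])))
E
```

```text
[0.43624379 0.28920138 0.0714752 ]
[[386.99993965 215.25399266]
 [371.47192367 242.71873785]]
[[386.72417343 204.38972593]
 [371.23145717 231.49733258]]
```

View pics/p2.png

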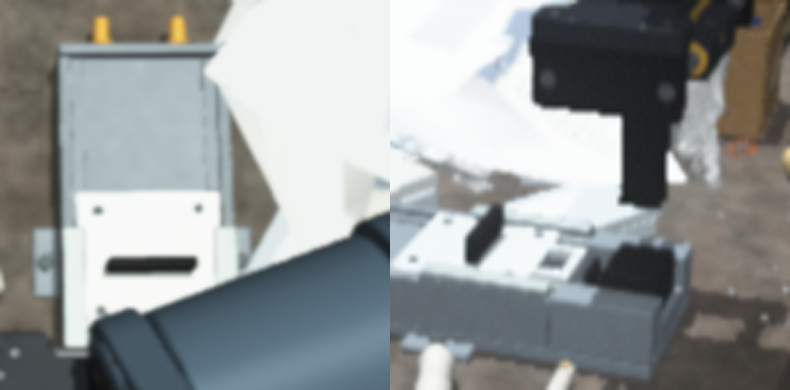

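The top view shows the cover's front edge at row 203.8, about 17 mm forward of closed, so it is released. The rib's rear face is now at housing x ≈ 8.5 mm. Next I move behind the rib and lower.

>>> play_rows:
  rows: "0 0 0 0 22 0 1;0 0 0 0 22 -1 1;0 0 0 0 22 0 1;0 0 0 0 1 0 1;0 0 0 16 0 0 1;0 0 0 15 0 0 1;0 0 0 0 0 0 1;0 0 0 0 0 0 1"

```text
time: 6.05
position: [0.502, 0.2915, 0.0402]
tool_rot: [0.493, 0.506, -0.496, 0.505]
ft_force: [-0.1, 0.3, 0.5]
grip_width: 0.0007
```

>>> play_rows:
  rows: "0 0 0 0 6 0 1;0 0 0 0 8 0 1;0 0 0 0 10 0 1;0 0 0 0 10 0 1;0 0 0 0 10 0 1;0 0 0 0 10 0 1;0 0 0 0 10 0 1;0 0 0 0 0 0 1"

```text
time: 6.72
position: [0.5718, 0.2936, 0.0421]
tool_rot: [0.496, 0.504, -0.493, 0.506]
ft_force: [0.3, 0.2, 0.1]
grip_width: 0.0006
```

```bash
python3 - <<'E'
from h import *
import cv2
a=imaging.camera("top")[120:270,330:480];b=imaging.camera("side")[150:260,270:395]
cv2.imwrite("pics/p3.png",np.hstack([cv2.resize(a,(390,390),interpolation=2),cv2.resize(b,(400,390),interpolation=2)]))
o=readout.get_obs();print(o["position"],o["ft_force"])
E
```

```text
[0.56897651 0.29335076 0.04154732] [-0.30127425  0.46071668  0.0290448 ]
```

View pics/p3.png

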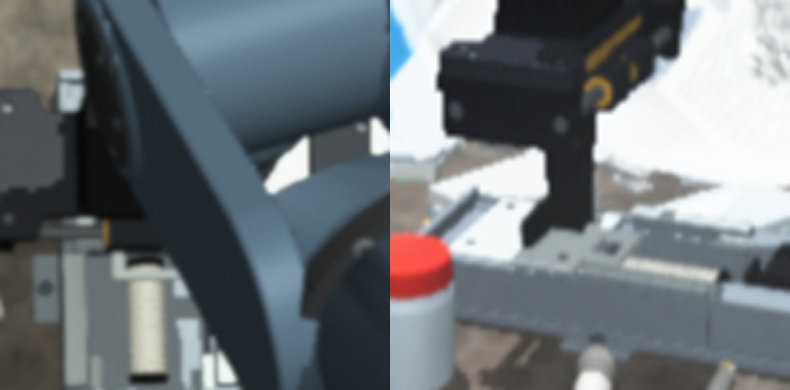

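The cover rides ahead of the fingers and the filter is exposed, with about 20 mm left to the stop. I continue gently.

>>> play_rows:
  rows: "0 0 0 1 6 0 1;0 0 0 0 6 0 1;0 0 0 0 4 0 1;0 0 0 0 2 0 1;0 0 0 0 0 0 1;0 0 0 0 0 0 1"

```text
time: 7.32
position: [0.5863, 0.2939, 0.0406]
tool_rot: [0.495, 0.505, -0.494, 0.506]
ft_force: [-0.3, 0.2, -0.1]
grip_width: 0.0005
```

>>> play_rows:
  rows: "0 0 0 0 2 0 1;0 0 0 0 2 0 1;0 0 0 0 0 0 1;0 0 0 0 0 0 1"

```text
time: 7.65
position: [0.5896, 0.2938, 0.0405]
tool_rot: [0.494, 0.506, -0.495, 0.505]
ft_force: [-1.3, -0.5, 0.2]
grip_width: 0.0002
```

>>> play_rows:
  rows: "0 0 0 0 1 0 1;0 0 0 0 1 0 1;0 0 0 0 0 0 1;0 0 0 0 0 0 1"

```text
time: 7.98
position: [0.5896, 0.2938, 0.0405]
tool_rot: [0.493, 0.506, -0.496, 0.504]
ft_force: [-5.1, -0.9, 4.4]
grip_width: 0.0005
```

The TCP no longer moves and the force is rising, so the cover is against the stop. I back off, lift and retreat toward the robot.

>>> play_rows:
  rows: "0 0 0 0 -3 0 1;0 0 0 0 -6 0 1;0 0 0 -15 0 0 1;0 0 0 -30 0 0 1;0 0 0 -35 0 0 1;0 0 0 -35 0 0 1;0 0 0 -35 0 0 1;0 0 0 -30 0 0 1"

```text
time: 8.65
position: [0.5839, 0.294, 0.2233]
tool_rot: [0.496, 0.505, -0.493, 0.506]
ft_force: [0.9, 0.6, 0.2]
grip_width: 0.0006
```

>>> play_rows:
  rows: "0 0 0 0 -20 30 1;0 0 0 0 -20 30 1;0 0 0 0 -20 30 1;0 0 0 0 -20 30 1;0 0 0 0 -15 35 1;0 0 0 0 -15 35 1;0 0 0 0 0 35 1;0 0 0 0 0 35 1"

```text
time: 9.32
position: [0.4779, 0.0301, 0.221]
tool_rot: [0.495, 0.505, -0.494, 0.506]
ft_force: [0.8, -0.9, 1.2]
grip_width: 0.0007
```

>>> play_rows:
  rows: "0 0 0 0 0 35 1;0 0 0 0 0 35 1;0 0 0 0 0 35 1;0 0 0 0 0 35 1;0 0 0 0 0 0 1;0 0 0 0 0 0 1"

```text
time: 9.82
position: [0.4823, -0.1107, 0.2208]
tool_rot: [0.496, 0.504, -0.495, 0.505]
ft_force: [0.4, 0.1, 0.0]
grip_width: 0.0003
```

```bash
python3 - <<'E'
from h import *
import cv2
A=imaging.camera("top");a=A[130:320,270:430];b=imaging.camera("side")[190:290,250:420]
c=np.zeros((570,790,3),np.uint8);c[:,:480]=cv2.resize(a,(480,570),interpolation=2);c[:182,480:]=cv2.resize(b,(310,182),interpolation=2)
cv2.imwrite("pics/p4.png",c)
A0=cv2.imread("pics/top0.png");d=cv2.absdiff(A,A0)[140:300,280:348].max(2);print("diff near bystanders >40:",(d>40).sum())
s=[.5122,.2915,.0229]
for d in(.084,.096,.1):print(d,((proj("top",wld(s,[[-.004+d,25e-3,.051],[-.004+d,-25e-3,.051],[-.038+d,0,.035]]))-[270,130])*3).round(0).tolist())
o=readout.get_obs();print(o["position"],o["ft_force"],o["time"])
E
```

```text
diff near bystanders >40: 0
0.084 [[301.0, 163.0], [405.0, 163.0], [351.0, 239.0]]
0.096 [[300.0, 139.0], [405.0, 138.0], [350.0, 215.0]]
0.1 [[300.0, 131.0], [404.0, 130.0], [350.0, 207.0]]
[ 0.48148935 -0.10817745  0.22049307] [0.09852974 0.63358277 0.19867941] 9.9167
```

View pics/p4.png

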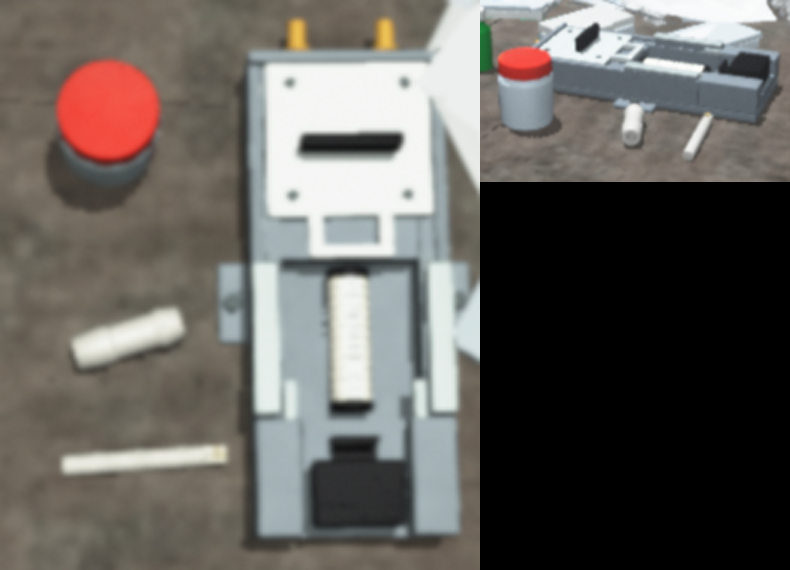

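The picture shows the cover flat against the stop, with its rear edge at row 216 against 215 predicted for x = 96 mm. The filter is exposed and the bystanders have not moved.

```bash
python3 -c "
from rig import robot;print(robot.hand_in())"
```

```text
the job is handed in; nothing more can be done
None
```

The filter housing is open: the cover lies flat at the end stop and the filter is exposed. I handed the job in at about 9.9 s; the hand-in reports no verdict.

- **Tab:** I pressed the snap tab down with the shut fingertips to z = 0.035 m at about 20 N and held it for roughly 0.7 s. A picture then showed the cover about 17 mm forward.
- **Cover:** I pushed the rib along the rails until the fingers stopped advancing and the force rose to about 5 N. Then I backed off, lifted and retreated.
- **Last checks:** In the final top picture the cover's rear edge is within a pixel of where it should be for x = 96 mm. The jar, collet and bar show no change from the first picture, and the force on the tool is near zero.
- **Discrepancies:** The side camera put the tab pad about 4 pixels from where my position fit predicted. I relied on the top view, and the contacts agreed with it to within 1 to 2 mm. No check failed.

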